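# Fit a removal hand to the slide-in quick changer

## Task

Fit the removal hand with the flat, holed tongue to the quick changer on the stand: pull the changer's black locking knob up to its stop, slide the tongue in until the hand's shoulder sits flush against the changer's face, then push the knob fully down so that its pin locks the hand, and let go. The hand is parked in the rack with only its tongue sticking out, so once it is out put it down and take it afresh by its body. Leave the other two hands and the screwdriver where they are.

Things in the scene. Friction and masses are not known exactly. Their poses are not given: they have to be found in the camera images.
- cup_hand: The removal hand to fit, 172 long, about 0.3 kg (varies by 20%). Origin on the shoulder face, at the underside; +x along the tongue, z up. It lies flat on its underside. It starts in any of the rack's three compartments, tongue towards the robot, shoulder face 4 to 12 mm inside the rack's front edge: only the tongue sticks out. Nose end: crossbar x -94 to -78, 60 wide, then two rubber suction cups to x -112.
- shoulder (a point): Centre of the hand's shoulder face, where the tongue begins, 20 above the underside. The shoulder plate behind it is 8 thick, 52 wide, 40 high, flush with the underside. Axes as the hand.
- tongue_mid (a point): On the hand's flat steel tongue, 32 in front of the shoulder, 20 above the underside. Tongue: 60 long, 30 wide, 12 thick (14 to 26 above the underside), its last 6 mm narrowed to 26 wide and 9 thick; a 12 mm locking hole goes down through it 30 in front of the shoulder.
- profile_mid (a point): Centre of the hand's aluminium profile body, 43 behind the shoulder, 20 above the underside: 70 long, 40 wide, 40 high, flush with the underside. The hand's centre of mass lies within 15 mm of it.
- changer: Slide-in quick changer on its stand, fixed. Origin at the underside, on the mat, under the middle of the aluminium head (70 long, 80 wide, 28 to 66 above the mat); +x is the way the tongue slides in, z up. The roof covers the whole tongue. Dark base plate 10 thick, x -45 to 65, y -60 to 60. When home the hand's +x lies along this +x, its underside is 26 above the mat, and only the tongue carries it.
- mouth (a point): Centre of the changer's mouth, in its front face (x = -35), 46.8 above the mat; axes as the changer. The pocket is 32.5 wide, 13.6 high (40 to 53.6 above the mat), 62 deep and closed at the end; over the first 6 mm it widens to 40.5 wide and 19.6 high at the face. Home: the shoulder's centre is on this point or 1 mm lower, the shoulder plate against the face.
- lock_knob (a joint): The changer's knob and locking pin, a vertical slide. 0: fully down, pin across the pocket, so it blocks a tongue coming in or locks one through its hole. 0.016 m: pulled up to its stop; the pin is out of the pocket from 0.014 m on. It moves against about 5 N of friction either way and stays where it is left. It starts 0 to 2 mm up.
- knob_top (a point): Centre of the top of the black locking knob, 107 above the mat when down. The knob is 26 mm across, straight-sided from 3 to 21 below this point, on a 16 mm neck; it stands 30 mm behind the changer's face.
- rack: White sheet-steel rack, fixed, 134 deep (x), 261 wide (y), 63 high. Origin at the middle of its underside; its open front is the face x = -67, towards the robot. Three compartments at y = -86, 0 and +86, each 83 wide, floor 8 above the mat, 52 high inside, roofed and closed at the back.
- rod_hand: Bystander in the rack: a hand like the other, but with a round 22 mm shank and gripper jaws. Same origin and axes.
- blade_hand: Bystander in the rack: a hand with a solid blade standing on edge as shank (12 wide, 32 high) and one large suction cup. Same origin and axes.
- screwdriver: Bystander: screwdriver about 190 long lying on the mat to the right of the rack, x along it.
Things that resemble listed ones, but are neither listed nor needed, are in the scene too. Leave any turquoise look-alike of the changer alone.

How it is judged (in metres and radians):
On the way, in this order (a step that is already met when the one before it is completed fails the run):
1. the locking knob is pulled up to its stop (at least 14 of 16 mm) (value of joint lock_knob above 0.014 m), for 0.2 s.
2. the hand's tongue is slid home: shoulder within 2.5 mm of the changer's face, in line (x of shoulder in the frame of changer between -0.0375 and -0.032 m and y of shoulder in the frame of changer between -0.003 and 0.003 m and z of shoulder in the frame of changer between 0.043 and 0.049 m and angle between the x axis of cup_hand and the x axis of changer, either way round below 0.07 rad and angle between cup_hand's own z axis and vertical below 0.07 rad), for 0.2 s.
At the end, for the whole second after the job is handed in: The hand is in the changer with its shoulder within 2.5 mm of the face, in line within 0.07 rad; the knob is down within 2 mm so that the pin goes through the tongue; the hand is released and still; the other two hands and the screwdriver are within 20 mm of where they were (all of step 2 and value of joint lock_knob below 0.002 m and linear speed of cup_hand below 0.02 m/s and contact force between the fingers and cup_hand below 0.1 N and distance of each of rod_hand, blade_hand, screwdriver from where it was at the start of the episode below 0.02 m); the robot touches nothing.
It fails at once if another hand or the screwdriver is moved by more than 20 mm (distance of any of rod_hand, blade_hand, screwdriver from where it was at the start of the episode above 0.02 m).
It also fails if it takes over 72 s, if anything falls off the work surface, if the arm or the gripper's body presses on something with over 40 N, if the wrist force passes 120 N, or if a joint passes its speed limit or range.

## Robot

A 6-joint arm with a two-finger parallel gripper is mounted at the origin on the work surface. World frame = base frame: x ahead of the robot, y to its left, z up, the work surface at z = 0. Lengths are in mm, angles in rad, forces in N, time in s.
With the tool pointing down it reaches from about 250 to 775 mm from the base axis. Payload 8.9 kg.
Tool frame: the origin (TCP) lies between the finger pads; the fingertips stand 11 mm ahead of it and the grasp point (between the pads) lies 8 mm behind it; z points along the fingers, y is the line along which they close (so a half turn about z gives the same grasp; the last joint's range is limited). The gripper opens to 85 mm and grips with 20 to 120 N. Pads are 22 mm wide; open, the fingers measure 114 mm over their backs; the gripper's body (76 mm by 85 mm) begins 54 mm behind the grasp point. The pads swing forward as they close: fully open they stand 13 mm farther back than shut.
Start: joints at [1.031, 0.291, -0.153, 1.127, 0, 1.431], TCP at [204.825, 483.395, 242.305] pointing down, gripper open.
Joint ranges: [-2.52, 2.52], [-0.91, 1.74], [-1.3, 1.37], [-1.96, 2.02], [-1.52, 1.47], [-3.14, 3.14]. Speed limits (rad/s): [2.22, 2.22, 2.79, 3.14, 3.14, 3.14].

## Interface

Orientations are given as a unit quaternion [w, x, y, z].
In Python, from station import r gives the robot as it stands. The module is installed in compiled form; this text tells all that it offers.
- The arm moves only by the tool send_rows, never from a script. Its arguments are lists of equal length, an entry for each row: "translation": the shift along the world's x, y, z in cm, a list of three; "yaw": the turn about the world's z in rad. A call has exactly 5 rows; each row is the pose to reach, as a shift and turn from the pose commanded when the call began; what a row does not reach only later rows make up. A row lasts 1/10 s, in which the tool goes at most 50 mm and 8.59 degrees, less where a joint would pass 70% of its speed; a pose out of reach is approached as far as the arm can. A call with a gripper value outside its range is refused whole. "grip" is the opening, from 0 (shut) to 1 (fully open), set as the call begins (left out, the last holds). The fingers move at their own pace and stop on an object; the grip force is fixed at half the most. Time passes only in rows, so rows that repeat a pose let the fingers close, or fill a call up. It gives the time, the measured TCP pose, the force, the opening and the grip force at its end, in the units of the state.
- r.get_state(): the state, without advancing time (a new reading comes with each control period).
- r.snapshot(name): name is "scene" or "side" or "wrist"; returns a dict with "image" (420x560x3 uint8, red, green, blue), "fovy" (degrees; the focal length in pixels is half the picture's height over the tangent of half this angle, whatever the lens; pixels are square), "cx", "cy" (the principal point, pixels), "R" (3x3) and "t" (3): a world point X has camera coordinates R X + t. Camera axes: x right, y down, z forward; pixel columns grow to the right and rows downward; lengths in mm; the calibration is good to about 2 mm. The wrist camera is an equidistant fisheye: a pixel r from the principal point sees the ray r / f radians off the axis. A picture is of the moment at which its call begins. There is no depth.
- r.finish_job(): hands the job in; it is judged then, once.
The state is a dict: "time": time; "joint_positions": joint angles; "dq": joint speeds; "tau": joint torques, N m; "tool_pos": TCP position; "ee_rot": TCP orientation; "ft_force": force on the tool from outside, world axes, zero at the start; "wrist_torque": the same for the moment, N m; "opening": finger opening in mm; "gripper_force": force on a finger pad.
Only numpy, scipy, OpenCV 4.12 (cv2) and the standard library are available. Lean on these libraries where they do the work, as an engineer would, in place of code of your own. Each camera call takes 0.05 s, during which the arm holds its last target. There are 200 camera calls.

## Working session

There is one attempt and no reset: what is moved stays moved. The work goes in short steps, Python scripts to look and compute and a tool call to move; the robot and the scene stay as the last step left them, time stands still between calls to the robot, and variables do not carry over. Pictures are saved under pics/ and viewed, at most 10 in all, crops included, and the job is handed in when it is done.

Besides the shell and the picture viewer there is one more tool, called after "Call:" by a JSON object that holds its "name" and its "arguments". send_rows: Moves the arm, as the interface text tells. Its arguments: {"type":"object","properties":{"translation":{"type":"array"},"yaw":{"type":"array"},"grip":{"type":"number"}},"required":["translation","yaw"]}

```bash
mkdir -p pics
cat > h.py <<'E'
import numpy as np, cv2
from station import r
def snap(n,f):
    s=r.snapshot(n); cv2.imwrite(f'pics/{f}.png',s['image'][:,:,::-1]); np.savez(f'pics/{f}.npz',**s); return s
def ray(s,u,v,fish=False):
    f=210/np.tan(np.radians(float(s['fovy'])/2)); x=(u-float(s['cx']));y=(v-float(s['cy']))
    if fish:
        q=np.hypot(x,y)+1e-9;a=q/f; d=np.array([x/q*np.sin(a),y/q*np.sin(a),np.cos(a)])
    else: d=np.array([x/f,y/f,1])
    R=np.array(s['R']);t=np.array(s['t']); return -R.T@t, R.T@d
def plane(s,u,v,z,fish=False):
    c,d=ray(s,u,v,fish); return c+d*(z-c[2])/d[2]
def proj(s,X):
    f=210/np.tan(np.radians(float(s['fovy'])/2)); p=np.array(s['R'])@X+np.array(s['t']); return p[:2]/p[2]*f+[float(s['cx']),float(s['cy'])]
def load(f): return dict(np.load(f'pics/{f}.npz'))
E
python3 - <<'E'
from h import *
a=snap('scene','sc0');b=snap('side','si0');c=snap('wrist','wr0')
for s in (a,b,c): print(s['fovy'],s['cx'],s['cy'],-np.array(s['R']).T@s['t'],np.array(s['R'])[2])
print(r.get_state())
E
```

```text
52.16736567960872 268.08567430397983 208.1839747338698 [746.12970115 364.33664695 794.03802085] [-0.28560184 -0.46064579 -0.84037911]
50.697744292606636 278.5254778120626 213.93300933817824 [ 174.83857985 -720.08273597  737.76076166] [ 0.32081057  0.67213358 -0.66732079]
65.70646984690485 275.83519019267106 211.14961543246696 [144.10723097 508.88979221 372.91622849] [ 0.2429285  -0.10372813 -0.96448236]
{'time': 0.15, 'joint_positions': array([ 1.03072103e+00,  2.91121103e-01, -1.53930772e-01,  1.12668948e+00,
        2.99601766e-05,  1.43151061e+00]), 'dq': array([-7.30577504e-04, -1.83181028e-03,  4.33561318e-03, -3.50509724e-04,
        3.15646973e-06, -1.13410993e-03]), 'tau': array([ 9.17814250e-04, -5.37369311e+01,  3.31520963e+01,  1.14106113e-02,
       -2.22639487e-04,  1.03030587e-05]), 'tool_pos': array([204.64902317, 483.13967474, 241.88796888]), 'ee_rot': array([-1.71558980e-04,  1.99056222e-01,  9.79987958e-01, -4.40523519e-04]), 'ft_force': array([-0.80001179, -0.45460535, -0.10519289]), 'wrist_torque': array([-0.01462209,  0.02041959, -0.00911325]), 'gripper_force': 0.0, 'opening': 85.49174075064929}
```

View pics/sc0.png

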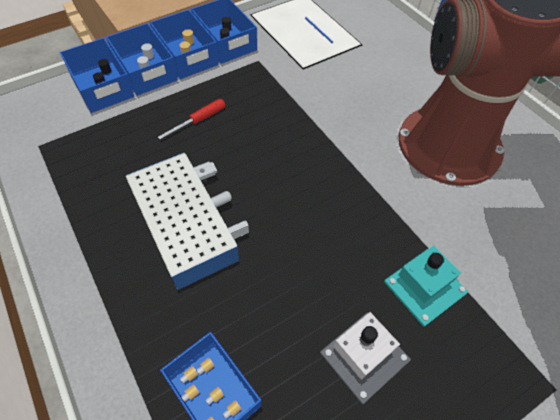

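View pics/si0.png

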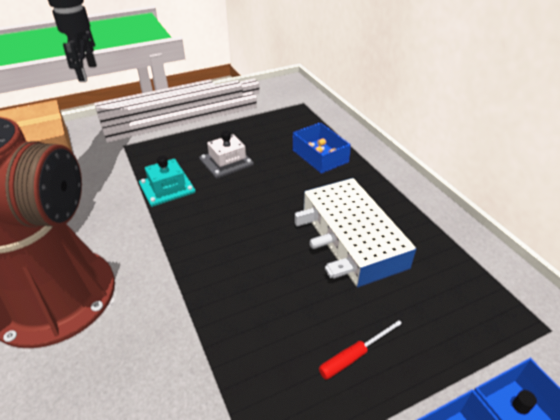

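The scene view shows the flat, holed tongue (cup_hand) at about (205,170), in the rack's far-right compartment. The changer is at (368,345) and its turquoise look-alike at (430,280). In the side view the tongue is at (340,268) and the changer at (227,152).

Run:
```python
from h import *
a=load('sc0');b=load('si0')
def crop(s,x,y,w,h,k): return cv2.resize(s['image'][y:y+h,x:x+w,::-1],(w*k,h*k),interpolation=cv2.INTER_CUBIC)
A=crop(a,318,310,100,100,4);B=crop(b,195,125,100,50,4)
C=crop(a,175,150,100,100,4);D=crop(b,280,195,100,100,4)
im=np.zeros((600,800,3),np.uint8)
im[:400,:400]=A; im[:400,400:]=D; im[400:600,:400]=B; im[400:600,400:]=C[:200]
cv2.imwrite('pics/c1.png',im)
# masks
def quad(s,box,f):
    x,y,w,h=box; g=s['image'][y:y+h,x:x+w].astype(int); m=f(g).astype(np.uint8)*255
    m=cv2.morphologyEx(m,cv2.MORPH_CLOSE,np.ones((9,9)))
    c=max(cv2.findContours(m,0,2)[0],key=cv2.contourArea); hu=cv2.convexHull(c)
    e=0.01*cv2.arcLength(hu,True)
    while len(p:=cv2.approxPolyDP(hu,e,True))>4: e*=1.1
    return p[:,0]+[x,y]
white=lambda g:(g.min(2)>185)
for n,s,box in(('sc',a,(110,140,140,150)),('si',b,(290,170,140,120))):
    q=quad(s,box,white); print(n,q.tolist()); P=np.array([plane(s,u,v,63) for u,v in q]); print(P.round(0).tolist(), [np.linalg.norm(P[i]-P[i-1]).round(1) for i in range(len(P))])
# approx
print('knob',plane(a,369,334,107),plane(b,227,137,107)); print('tongue',plane(a,209,170,34),plane(b,345,268,34))
print('turq',plane(a,436,260,107))
```

```text
sc [[184, 154], [249, 225], [171, 275], [127, 176]]
[[583.0, -253.0, 63.0], [551.0, -22.0, 63.0], [727.0, -3.0, 63.0], [712.0, -261.0, 63.0]] [np.float64(129.9), np.float64(233.6), np.float64(177.1), np.float64(257.5)]
si [[353, 179], [414, 248], [331, 275], [296, 213]]
[[723.0, -3.0, 63.0], [709.0, -261.0, 63.0], [514.0, -249.0, 63.0], [537.0, -55.0, 63.0]] [np.float64(193.8), np.float64(257.7), np.float64(194.9), np.float64(194.9)]
knob [498.53432798 276.64243753 107.        ] [487.28356849 249.53875409 107.        ]
tongue [ 548.27879118 -207.11290066   34.        ] [ 565.08460778 -224.65931879   34.        ]
turq [314.28713581 234.63826561 107.        ]
```

View pics/c1.png

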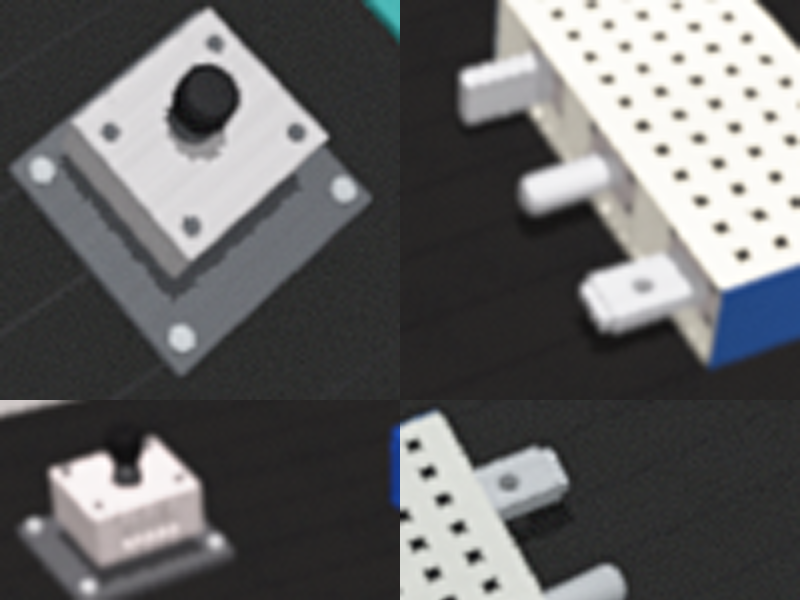

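Run:
```python
from h import *
a=load('sc0');b=load('si0')
A=lambda u,v:(318+(u+.5)/4-.5,310+(v+.5)/4-.5)
C=lambda u,v:(175+(u-399.5)/4-.5,150+(v-399.5)/4-.5)
D=lambda u,v:(280+(u-399.5)/4-.5,195+(v+.5)/4-.5)
B=lambda u,v:(195+(u+.5)/4-.5,125+(v-399.5)/4-.5)
def sh(n,s,f,l,z):
    for p in l: print(n,p,plane(s,*f(*p),z).round(1))
sh('head66 sc',a,A,[(208,8),(328,137),(188,263),(70,122)],66)
sh('head66 si',b,B,[(47,473),(95,515),(200,488),(150,437)],66)
sh('plate10',a,A,[(10,168),(182,377),(372,200)],10)
sh('bolt10',a,A,[(42,170),(181,337),(344,188)],12)
sh('plate10 si',b,B,[(18,525),(235,550)],10)
sh('knob sc',a,A,[(207,90)],107)
sh('knob si',b,B,[(125,438)],107)
sh('tong sc',a,C,[(508,482),(550,448),(567,487),(476,473),(488,520)],34)
sh('tong si',b,D,[(643,286)],34)
sh('tong tip si',b,D,[(590,292),(608,325)],32)
sh('rack top si',b,D,[(722,292)],63)
```

```text
head66 sc (208, 8) [458.2 241.1  66. ]
head66 sc (328, 137) [450.1 311.2  66. ]
head66 sc (188, 263) [531.8 320.5  66. ]
head66 sc (70, 122) [539.2 250.   66. ]
head66 si (47, 473) [445.5 309.1  66. ]
head66 si (95, 515) [457.8 246.   66. ]
head66 si (200, 488) [533.6 245.6  66. ]
head66 si (150, 437) [526.6 321.7  66. ]
plate10 (10, 168) [558.4 243.8  10. ]
plate10 (182, 377) [545.9 351.9  10. ]
plate10 (372, 200) [428.8 338.4  10. ]
bolt10 (42, 170) [547.2 252.3  12. ]
bolt10 (181, 337) [537.1 339.4  12. ]
bolt10 (344, 188) [436.8 328.1  12. ]
plate10 si (18, 525) [427.1 338.7  10. ]
plate10 si (235, 550) [555.7 242.   10. ]
knob sc (207, 90) [496.1 274.6 107. ]
knob si (125, 438) [489.6 264.2 107. ]
tong sc (508, 482) [ 562.5 -215.3   34. ]
tong sc (550, 448) [ 531.3 -224.9   34. ]
tong sc (567, 487) [ 536.  -195.2   34. ]
tong sc (476, 473) [ 575.1 -230.2   34. ]
tong sc (488, 520) [ 583.8 -197.2   34. ]
tong si (643, 286) [ 559.1 -216.    34. ]
tong tip si (590, 292) [ 532.9 -206.1   32. ]
tong tip si (608, 325) [ 529.9 -229.5   32. ]
rack top si (722, 292) [ 576.9 -257.4   63. ]
```

The knob is at about (495.5, 275.5). The changer's +x yaw is about 1.685 rad, with the mouth on the low-y side. The tongue hole is at about (561,-215.5), and the hand's shoulder is just inside the rack front. All of this agrees with the given sizes. I'll move above the knob now.

Call:
{"name": "send_rows", "arguments": {"translation": [[2.9, -2.08, -0.4], [5.8, -4.16, -0.8], [8.7, -6.24, -1.2], [11.6, -8.32, -1.6], [14.5, -10.4, -2.1]], "yaw": [-0.105, -0.21, -0.315, -0.42, -0.525], "grip": 1}}

```text
time: 0.65
tool_pos: [350.8, 378.4, 221.1]
ee_rot: [-0.0, 0.448, 0.894, -0.0]
ft_force: [0.6, 0.0, 0.0]
opening: 85.4
gripper_force: 0.0
```

Call:
{"name": "send_rows", "arguments": {"translation": [[2.9, -2.08, -0.4], [5.8, -4.16, -0.8], [8.7, -6.24, -1.2], [11.6, -8.32, -1.6], [14.5, -10.4, -2.1]], "yaw": [-0.105, -0.21, -0.315, -0.42, -0.525]}}

```text
time: 1.15
tool_pos: [495.9, 274.3, 200.0]
ee_rot: [-0.0, 0.665, 0.747, -0.0]
ft_force: [-0.7, 0.9, -0.2]
opening: 85.1
gripper_force: 0.0
```

Run:
```python
from h import *
s=r.get_state();print(s['tool_pos'],s['ee_rot'],s['joint_positions'].round(2))
snap('wrist','wr1')
```

```text
[495.8688939  274.3259364  200.04289073] [-4.93840178e-05  6.65071417e-01  7.46779757e-01 -5.00187053e-05] [ 0.38  0.4  -0.11  1.06  0.    1.83]
```

View pics/wr1.png

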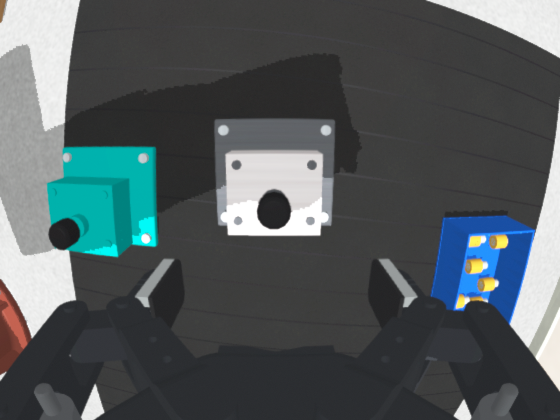

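The wrist view shows the changer squarely: head top corners at (225,151), (323,151), (322,235) and (228,235), and the knob at (274,209). Next I'll measure the changer frame.

Run:
```python
from h import *
s=load('wr1'); g=s['image'].astype(int)
print(-s['R'].T@s['t'])
m=((g.min(2)>170)).astype(np.uint8); m[:145]=0;m[240:]=0;m[:,:224]=0;m[:,326:]=0
m=cv2.morphologyEx(m*255,cv2.MORPH_OPEN,np.ones((3,3)))
ys,xs=np.where(m[190:232]>0)
for y in (170,180,190): 
    x=np.where(m[y])[0]; print(y,x.min(),x.max(), plane(s,x.min()-.5,y,66,True).round(1),plane(s,x.max()+.5,y,66,True).round(1))
for x in (240,250,300,310):
    y=np.where(m[:,x])[0]; print(x,y.min(),y.max(), plane(s,x,y.min()-.5,66,True).round(1),plane(s,x,y.max()+.5,66,True).round(1))
def blob(mask,x,y,w,h):
    mm=mask[y:y+h,x:x+w]; n,l,st,c=cv2.connectedComponentsWithStats(mm.astype(np.uint8)); i=1+np.argmax(st[1:,4]); return c[i]+[x,y],st[i]
gray=g.max(2)
c,st=blob(gray<25,255,185,40,38);print('knob',c,st,plane(s,*c,107,True),plane(s,*c,97,True))
for (x,y) in((236,164),(311,164)):
    c,st=blob(gray<120,x-8,y-8,17,17);print('hole',c,st[4],plane(s,*c,66,True).round(1))
for (x,y) in((223,130),(326,130)):
    c,st=blob(g.min(2)>150,x-9,y-9,18,18);print('bolt',c,st[4],plane(s,*c,12,True).round(1))
```

```text
[489.12167793 340.33724681 331.12919247]
170 226 322 [452.  298.5  66. ] [531.7 307.7  66. ]
180 226 322 [452.7 290.1  66. ] [532.9 299.4  66. ]
190 226 321 [453.4 281.6  66. ] [533.3 290.9  66. ]
240 151 234 [462.5 315.9  66. ] [469.  243.8  66. ]
250 151 235 [470.7 316.7  66. ] [477.8 243.9  66. ]
300 151 235 [511.1 321.4  66. ] [520.8 248.9  66. ]
310 152 235 [519.4 321.6  66. ] [529.5 249.9  66. ]Traceback (most recent call last):
  File "<stdin>", line 14, in <module>
  File "<stdin>", line 12, in blob
    return _wrapfunc(a, 'argmax', axis=axis, out=out, **kwds)
    return bound(*args, **kwds)
ValueError: attempt to get argmax of an empty sequence
```

Call:
{"name": "send_rows", "arguments": {"translation": [[0, 0.1, -2.5], [0, 0.1, -6], [0, 0.1, -9.5], [0, 0.1, -11.0], [0, 0.1, -11.0]], "yaw": [0, 0, 0, 0, 0]}}

```text
time: 1.7
tool_pos: [492.8, 275.7, 87.8]
ee_rot: [-0.001, 0.663, 0.748, -0.002]
ft_force: [0.3, 0.3, -0.3]
opening: 85.5
gripper_force: 0.0
```

Call:
{"name": "send_rows", "arguments": {"translation": [[0, 0, 0], [0, 0, 0], [0, 0, 0], [0, 0, 0], [0, 0, 0]], "yaw": [0, 0, 0, 0, 0], "grip": 0}}

```text
time: 2.2
tool_pos: [494.0, 276.5, 91.3]
ee_rot: [-0.0, 0.663, 0.748, -0.0]
ft_force: [-6.5, -0.5, 11.2]
opening: 23.8
gripper_force: 58.8
```

Call:
{"name": "send_rows", "arguments": {"translation": [[0, 0, 0], [0, 0, 0], [0, 0, 0], [0, 0, 0], [0, 0, 0]], "yaw": [0, 0, 0, 0, 0]}}

```text
time: 2.7
tool_pos: [494.0, 276.5, 91.3]
ee_rot: [-0.0, 0.663, 0.748, -0.0]
ft_force: [-6.0, -1.2, 11.1]
opening: 23.7
gripper_force: 58.8
```

Call:
{"name": "send_rows", "arguments": {"translation": [[0, 0, 0.4], [0, 0, 0.8], [0, 0, 1.2], [0, 0, 1.6], [0, 0, 1.8]], "yaw": [0, 0, 0, 0, 0]}}

```text
time: 3.2
tool_pos: [493.8, 276.3, 107.7]
ee_rot: [-0.001, 0.663, 0.748, -0.001]
ft_force: [1.4, 5.4, -30.8]
opening: 23.5
gripper_force: 60.2
```

Call:
{"name": "send_rows", "arguments": {"translation": [[0, 0, 0.1], [0, 0, 0.2], [0, 0, 0.2], [0, 0, 0.2], [0, 0, 0.2]], "yaw": [0, 0, 0, 0, 0]}}

```text
time: 3.7
tool_pos: [493.8, 276.3, 107.8]
ee_rot: [-0.001, 0.663, 0.748, -0.001]
ft_force: [3.2, 6.8, -31.2]
opening: 23.3
gripper_force: 61.8
```

Call:
{"name": "send_rows", "arguments": {"translation": [[0, 0, -0.2], [0, 0, -0.2], [0, 0, -0.2], [0, 0, -0.2], [0, 0, -0.2]], "yaw": [0, 0, 0, 0, 0], "grip": 1}}

```text
time: 4.2
tool_pos: [495.3, 276.5, 109.0]
ee_rot: [0.0, 0.663, 0.748, 0.001]
ft_force: [0.1, -0.4, 0.3]
opening: 85.6
gripper_force: 0.0
```

Call:
{"name": "send_rows", "arguments": {"translation": [[0, 0, 4], [0, 0, 8], [0.5, -4.5, 9], [1, -9, 9], [1.5, -13.5, 9]], "yaw": [0, 0, 0.13, 0.26, 0.39]}}

```text
time: 4.7
tool_pos: [510.3, 140.2, 199.3]
ee_rot: [0.001, 0.503, 0.864, 0.001]
ft_force: [1.3, -0.1, 0.7]
opening: 85.6
gripper_force: 0.0
```

Call:
{"name": "send_rows", "arguments": {"translation": [[0.5, -4.8, 0], [1, -9.6, 0], [1.5, -14.4, 0], [2, -19.2, 0], [2.5, -24, 0]], "yaw": [0.13, 0.26, 0.39, 0.52, 0.65]}}

```text
time: 5.2
tool_pos: [534.9, -100.7, 198.9]
ee_rot: [0.001, 0.201, 0.98, -0.0]
ft_force: [1.0, 1.2, -0.0]
opening: 85.5
gripper_force: 0.0
```

Call:
{"name": "send_rows", "arguments": {"translation": [[0.5, -4.5, 0], [1, -9, 0], [1.5, -11.4, 0], [1.5, -11.4, 0], [1.5, -11.4, 0]], "yaw": [0.13, 0.26, 0.295, 0.295, 0.295]}}

```text
time: 5.7
tool_pos: [549.6, -212.8, 198.2]
ee_rot: [-0.0, 0.059, 0.998, 0.0]
ft_force: [-0.0, 0.2, -1.1]
opening: 85.6
gripper_force: 0.0
```

Run:
```python
from h import *
s=r.get_state();print(s['tool_pos'],s['ee_rot'],s['joint_positions'].round(2))
w=snap('wrist','wr2'); a=snap('scene','sc1');b=snap('side','si1')
k=lambda i,x,y,w,h,k:cv2.resize(i[y:y+h,x:x+w,::-1],(w*k,h*k),interpolation=cv2.INTER_CUBIC)
im=np.zeros((600,800,3),np.uint8); im[:420,:560]=w['image'][:,:,::-1]; im[:240,560:]=k(a['image'],340,310,60,60,4); im[240:440,560:]=k(b['image'],195,125,60,50,4)
cv2.imwrite('pics/c2.png',im)
```

```text
[ 549.60726419 -212.78687181  198.24716628] [-1.05613750e-04  5.87357780e-02  9.98273548e-01  1.43739732e-04] [-0.49  0.44 -0.05  1.08  0.   -0.38]
```

View pics/c2.png

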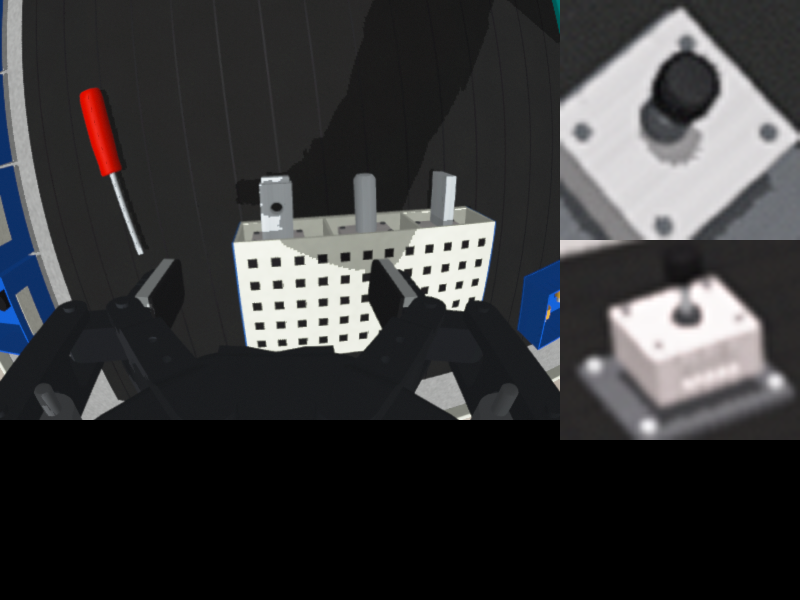

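The knob is up, clearly raised in both side crops. The wrist view shows the tongue with its hole at (277,208), edges at columns 261 and 291, and tip at row 180; the rack is behind it.

Run:
```python
from h import *
s=load('wr2')
P=lambda u,v,z:plane(s,u,v,z,True).round(1)
for p in((277,207.5),(262,181),(289.5,181),(261.5,235),(292.5,235),(276,181),(277,235)): print(p,P(*p,34))
print('rack',[P(u,v,63) for u,v in((234,242),(495,222))])
g=s['image'].astype(int).min(2)
for y in (190,198,225,232):print(y,g[y,250:300].tolist())
a=load('sc1');
```

```text
(277, 207.5) [ 561.2 -213.2   34. ]
(262, 181) [ 534.5 -224.    34. ]
(289.5, 181) [ 537.4 -198.8   34. ]
(261.5, 235) [ 586.6 -231.2   34. ]
(292.5, 235) [ 590.1 -201.5   34. ]
(276, 181) [ 536.  -211.2   34. ]
(277, 235) [ 588.4 -216.4   34. ]
rack [array([ 580.3, -253.6,   63. ]), array([594.3,   6.6,  63. ])]
190 [26, 26, 27, 25, 26, 26, 27, 26, 40, 95, 131, 141, 140, 138, 138, 139, 139, 135, 135, 136, 135, 134, 136, 138, 138, 138, 138, 139, 139, 139, 139, 138, 140, 140, 137, 137, 137, 136, 136, 135, 132, 107, 61, 30, 26, 27, 25, 26, 27, 26]
198 [24, 24, 26, 26, 24, 25, 25, 25, 29, 59, 118, 140, 141, 139, 137, 137, 138, 136, 135, 135, 135, 135, 133, 136, 137, 138, 139, 139, 137, 137, 138, 137, 137, 138, 137, 137, 136, 135, 136, 135, 135, 130, 85, 36, 26, 25, 25, 25, 25, 25]
225 [154, 153, 154, 154, 155, 156, 156, 156, 156, 156, 160, 189, 220, 227, 228, 225, 222, 222, 221, 219, 219, 220, 221, 221, 221, 222, 219, 185, 174, 156, 138, 138, 137, 136, 136, 136, 136, 136, 135, 135, 134, 134, 136, 152, 156, 155, 154, 154, 153, 154]
232 [156, 155, 149, 122, 86, 70, 64, 62, 69, 97, 112, 119, 139, 148, 149, 147, 144, 143, 142, 137, 134, 134, 134, 134, 134, 136, 135, 135, 137, 137, 137, 138, 137, 136, 137, 138, 136, 136, 136, 134, 134, 133, 133, 125, 117, 113, 106, 97, 94, 95]
```

Call:
{"name": "send_rows", "arguments": {"translation": [[0.6, 0, -4], [0.6, 0, -9], [0.6, 0, -13.5], [0.6, 0, -16.5], [0.6, 0, -17.8]], "yaw": [0.018, 0.018, 0.018, 0.018, 0.018]}}

```text
time: 6.35
tool_pos: [554.1, -210.5, 17.7]
ee_rot: [-0.002, 0.048, 0.999, 0.001]
ft_force: [0.7, 0.7, 0.6]
opening: 85.4
gripper_force: 0.0
```

Call:
{"name": "send_rows", "arguments": {"translation": [[0, 0, 0], [0, 0, 0], [0, 0, 0], [0, 0, 0], [0, 0, 0]], "yaw": [0, 0, 0, 0, 0], "grip": 0}}

```text
time: 6.85
tool_pos: [556.9, -213.1, 22.0]
ee_rot: [0.001, 0.049, 0.999, -0.0]
ft_force: [-0.3, 1.0, 7.5]
opening: 28.6
gripper_force: 61.3
```

Call:
{"name": "send_rows", "arguments": {"translation": [[0, 0, 0], [0, 0, 0], [0, 0, 0], [0, 0, 0], [0, 0, 0]], "yaw": [0, 0, 0, 0, 0]}}

```text
time: 7.35
tool_pos: [556.9, -213.1, 22.0]
ee_rot: [0.001, 0.049, 0.999, -0.0]
ft_force: [-0.2, 1.4, 8.1]
opening: 28.8
gripper_force: 61.3
```

Call:
{"name": "send_rows", "arguments": {"translation": [[-1, 0.1, 0], [-2.6, 0.26, 0], [-4.2, 0.42, 0], [-5.8, 0.58, 0], [-7.4, 0.74, 0]], "yaw": [0, 0, 0, 0, 0]}}

```text
time: 7.85
tool_pos: [482.0, -205.6, 21.2]
ee_rot: [0.001, 0.049, 0.999, -0.0]
ft_force: [2.2, -0.5, 0.8]
opening: 28.9
gripper_force: 60.5
```

Call:
{"name": "send_rows", "arguments": {"translation": [[-1.6, 0.16, 0], [-3.2, 0.32, 0], [-4.8, 0.48, 0], [-6.2, 0.62, 0], [-7.0, 0.7, 0]], "yaw": [0, 0, 0, 0, 0]}}

```text
time: 8.35
tool_pos: [409.9, -197.6, 20.3]
ee_rot: [-0.001, 0.049, 0.999, 0.0]
ft_force: [-0.8, -0.1, -3.5]
opening: 28.9
gripper_force: 60.0
```

Call:
{"name": "send_rows", "arguments": {"translation": [[0, 0, -0.3], [0, 0, -0.6], [0, 0, -0.8], [0, 0, -0.8], [0, 0, -0.8]], "yaw": [0, 0, 0, 0, 0]}}

```text
time: 8.85
tool_pos: [412.1, -198.3, 12.7]
ee_rot: [-0.0, 0.049, 0.999, -0.0]
ft_force: [-6.6, 2.4, 13.7]
opening: 28.7
gripper_force: 62.5
```

Call:
{"name": "send_rows", "arguments": {"translation": [[0, 0, 0], [0, 0, 0], [0, 0, 0], [0, 0, 0], [0, 0, 0]], "yaw": [0, 0, 0, 0, 0], "grip": 1}}

```text
time: 9.35
tool_pos: [412.0, -198.3, 12.3]
ee_rot: [0.0, 0.049, 0.999, -0.0]
ft_force: [0.1, -0.1, 0.1]
opening: 85.1
gripper_force: 0.0
```

Call:
{"name": "send_rows", "arguments": {"translation": [[0, 0, 4], [0, 0, 8], [2.5, -0.2, 12.5], [5, -0.5, 16.5], [7.8, -0.8, 16.5]], "yaw": [0, 0, 0, 0, 0]}}

```text
time: 9.85
tool_pos: [493.3, -207.8, 183.1]
ee_rot: [0.004, 0.049, 0.999, -0.002]
ft_force: [1.0, -0.9, -0.5]
opening: 85.6
gripper_force: 0.0
```

Call:
{"name": "send_rows", "arguments": {"translation": [[0, 0, 0], [0, 0, 0], [0, 0, 0], [0, 0, 0], [0, 0, 0]], "yaw": [0, 0, 0, 0, 0]}}

```text
time: 10.35
tool_pos: [489.1, -206.1, 177.1]
ee_rot: [-0.0, 0.049, 0.999, 0.0]
ft_force: [0.4, 0.8, -0.2]
opening: 85.5
gripper_force: 0.0
```

Run:
```python
from h import *
s=r.get_state();print(s['tool_pos'],s['ee_rot'],s['joint_positions'].round(2))
w=snap('wrist','wr3'); snap('scene','sc2');snap('side','si2')
```

```text
[ 489.08645725 -206.08651691  177.05154263] [-3.93340404e-04  4.90678442e-02  9.98795357e-01  1.65534242e-04] [-0.54  0.35 -0.25  0.97 -0.   -0.44]
```

View pics/wr3.png

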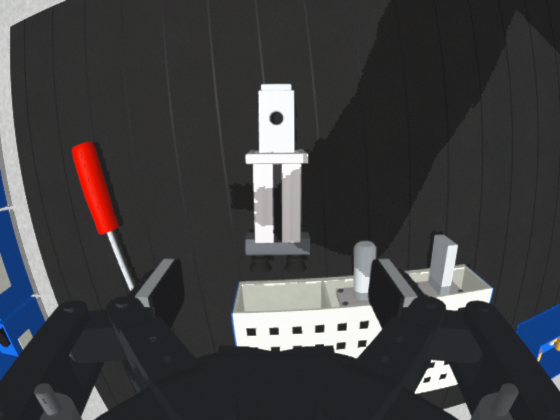

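The hand lies clear of the rack on the mat: hole at (276,118), shoulder plate at rows 152–163, profile at columns 252–301 and rows 163–243.

Run:
```python
from h import *
s=load('wr3')
P=lambda u,v,z:plane(s,u,v,z,True).round(1)
print('hole',P(276.3,117.5,26))
for p in((246,152.5),(308,152.5),(246,162.5),(308,162.5),(253,170),(301,170),(253,238),(301,238),(277,243)): print(p,P(*p,40))
for p in((258,94),(294,94),(258,145),(295,145)): print(p,P(*p,26))
g=s['image'].astype(int).min(2)
for y in (180,225):print(y,g[y,245:310].tolist())
print(g[140:175,265].tolist())
```

```text
hole [ 417.7 -198.8   26. ]
(246, 152.5) [ 444.2 -226.6   40. ]
(308, 152.5) [ 449.2 -175.6   40. ]
(246, 162.5) [ 452.5 -227.5   40. ]
(308, 162.5) [ 457.5 -176.3   40. ]
(253, 170) [ 459.4 -222.4   40. ]
(301, 170) [ 463.3 -182.6   40. ]
(253, 238) [ 518.9 -229.3   40. ]
(301, 238) [ 523.1 -187.4   40. ]
(277, 243) [ 525.6 -208.8   40. ]
(258, 94) [ 395.7 -212.3   26. ]
(294, 94) [ 398.7 -181.7   26. ]
(258, 145) [ 439.9 -216.9   26. ]
(295, 145) [ 443. -185.   26.]
180 [48, 49, 48, 48, 48, 48, 46, 85, 210, 250, 253, 253, 253, 253, 253, 253, 252, 252, 251, 251, 251, 252, 252, 252, 252, 253, 252, 214, 108, 65, 63, 61, 63, 62, 61, 61, 83, 151, 175, 178, 180, 181, 181, 181, 180, 177, 175, 174, 175, 177, 179, 179, 178, 177, 173, 139, 76, 38, 33, 34, 33, 33, 33, 34, 33]
225 [48, 47, 48, 48, 47, 48, 48, 48, 57, 128, 233, 250, 251, 250, 249, 226, 188, 180, 178, 180, 206, 220, 221, 222, 224, 224, 223, 198, 123, 49, 28, 27, 28, 30, 29, 28, 58, 143, 171, 175, 176, 178, 179, 179, 176, 173, 170, 170, 174, 174, 174, 174, 173, 172, 164, 109, 50, 34, 34, 33, 33, 34, 33, 31, 33]
[250, 250, 250, 251, 250, 250, 250, 250, 250, 250, 250, 248, 214, 164, 230, 251, 252, 252, 252, 252, 253, 253, 250, 194, 243, 252, 252, 252, 252, 252, 252, 252, 252, 252, 252]
```

Call:
{"name": "send_rows", "arguments": {"translation": [[0, 0.05, -4], [0, 0.05, -8.5], [0, 0.05, -12.5], [0, 0.05, -15], [0, 0.05, -16.1]], "yaw": [0, 0, 0, 0, 0]}}

```text
time: 11.0
tool_pos: [488.3, -204.9, 14.0]
ee_rot: [-0.002, 0.049, 0.999, 0.001]
ft_force: [0.2, 1.1, 0.6]
opening: 85.6
gripper_force: 0.0
```

Call:
{"name": "send_rows", "arguments": {"translation": [[0, 0, 0], [0, 0, 0], [0, 0, 0], [0, 0, 0], [0, 0, 0]], "yaw": [0, 0, 0, 0, 0]}}

```text
time: 11.5
tool_pos: [490.4, -206.0, 17.1]
ee_rot: [0.001, 0.049, 0.999, -0.0]
ft_force: [-0.2, -0.3, -0.6]
opening: 85.3
gripper_force: 0.0
```

Call:
{"name": "send_rows", "arguments": {"translation": [[0, 0, 0], [0, 0, 0], [0, 0, 0], [0, 0, 0], [0, 0, 0]], "yaw": [0, 0, 0, 0, 0], "grip": 0}}

```text
time: 12.0
tool_pos: [490.0, -205.8, 16.5]
ee_rot: [0.0, 0.049, 0.999, -0.0]
ft_force: [-0.1, -0.0, 4.9]
opening: 39.3
gripper_force: 61.3
```

Call:
{"name": "send_rows", "arguments": {"translation": [[0, 0, 0], [0, 0, 0], [0, 0, 0], [0, 0, 0], [0, 0, 0]], "yaw": [0, 0, 0, 0, 0]}}

```text
time: 12.5
tool_pos: [490.0, -205.8, 16.5]
ee_rot: [0.0, 0.049, 0.999, -0.0]
ft_force: [-0.6, 1.7, 5.5]
opening: 39.3
gripper_force: 61.2
```

Call:
{"name": "send_rows", "arguments": {"translation": [[0, 0, 1.5], [0, 0, 4], [0, 0, 7], [0, 1.5, 10], [0, 4, 10]], "yaw": [0, 0, 0, -0.06, -0.16]}}

```text
time: 13.0
tool_pos: [492.0, -167.4, 119.5]
ee_rot: [0.003, 0.131, 0.991, -0.001]
ft_force: [0.9, 0.6, -3.6]
opening: 39.3
gripper_force: 61.4
```

Call:
{"name": "send_rows", "arguments": {"translation": [[0.2, 3.2, 0], [0.4, 6.4, 0], [0.6, 9.6, 0], [0.8, 12.8, 0], [1.1, 16, 0]], "yaw": [-0.12, -0.24, -0.36, -0.48, -0.6]}}

```text
time: 13.5
tool_pos: [500.1, -4.4, 115.8]
ee_rot: [-0.001, 0.418, 0.908, -0.0]
ft_force: [0.5, -0.0, -3.0]
opening: 39.4
gripper_force: 61.2
```

Call:
{"name": "send_rows", "arguments": {"translation": [[0.2, 3, 0], [0.4, 6, 0], [0.7, 9, 0], [1, 11.5, 0], [1.1, 12.5, 0]], "yaw": [-0.13, -0.26, -0.39, -0.51, -0.6]}}

```text
time: 14.0
tool_pos: [511.4, 121.4, 115.7]
ee_rot: [-0.001, 0.667, 0.745, -0.0]
ft_force: [-0.3, -1.8, -2.6]
opening: 39.5
gripper_force: 61.2
```

Call:
{"name": "send_rows", "arguments": {"translation": [[0, 0, -2], [0, 0, -4], [0, 0, -6], [0, 0, -7], [0, 0, -7.3]], "yaw": [0, 0, 0, 0, 0]}}

```text
time: 14.5
tool_pos: [510.7, 119.2, 42.0]
ee_rot: [-0.001, 0.666, 0.746, -0.001]
ft_force: [0.5, 0.7, -3.0]
opening: 39.4
gripper_force: 61.2
```

Call:
{"name": "send_rows", "arguments": {"translation": [[0, 0, 0], [0, 0, 0], [0, 0, 0], [0, 0, 0], [0, 0, 0]], "yaw": [0, 0, 0, 0, 0]}}

```text
time: 15.0
tool_pos: [512.1, 119.3, 43.7]
ee_rot: [0.0, 0.666, 0.746, 0.0]
ft_force: [0.5, 0.7, -3.3]
opening: 39.1
gripper_force: 61.2
```

Run:
```python
from h import *
s=r.get_state();print(s['tool_pos'],s['ee_rot'],s['joint_positions'].round(2))
w=snap('wrist','wr4'); a=snap('scene','sc3');b=snap('side','si3')
k=lambda i,x,y,w,h,k:cv2.resize(i[y:y+h,x:x+w,::-1],(w*k,h*k),interpolation=cv2.INTER_CUBIC)
im=np.zeros((600,800,3),np.uint8); im[:600,:400]=k(w['image'],180,60,200,300,2); im[:300,400:]=k(a['image'],280,220,200,150,2); im[300:600,400:]=k(b['image'],180,110,200,150,2)
cv2.imwrite('pics/c3.png',im)
```

```text
[512.1129617  119.31132745  43.69891415] [2.42983085e-04 6.66053893e-01 7.45903537e-01 2.56429713e-04] [ 0.09  0.49 -0.43  0.65 -0.    1.55]
```

View pics/c3.png

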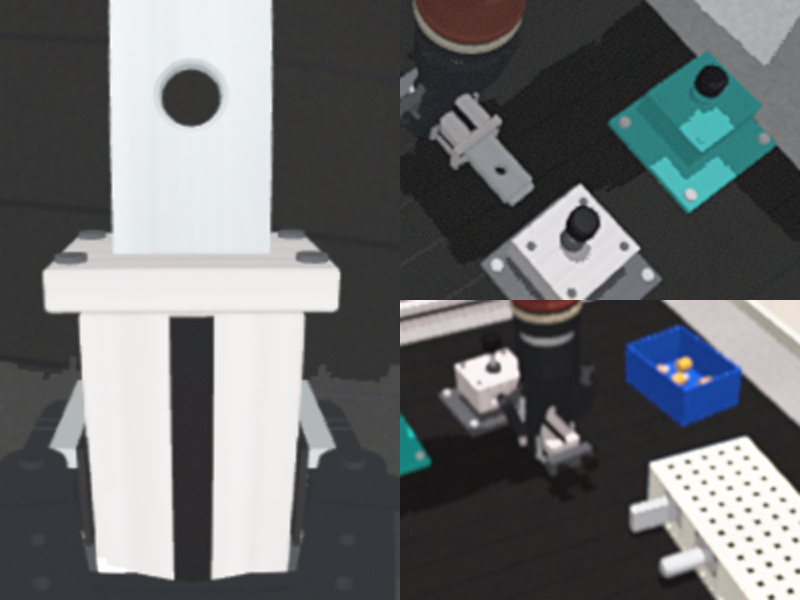

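The hand is held square in the gripper, the knob is up, and the tongue points at the changer's mouth. I'll check the relative alignment in the wrist view itself.

Run:
```python
from h import *
w=load('wr4')
cv2.imwrite('pics/c4.png',cv2.resize(w['image'][0:150,180:380,::-1],(800,600),interpolation=cv2.INTER_CUBIC))
P=lambda u,v,z:plane(w,u,v,z,True)
g=w['image'].astype(int).min(2)
Z=27.2
mid=[]
for y in (70,80,100,140,150,160,170):
    x=np.where(g[y,200:350]>150)[0]+200; a,b=P(x.min()-.5,y,Z+26),P(x.max()+.5,y,Z+26); mid.append((a+b)/2); print(y,x.min(),x.max(),a.round(1),b.round(1),np.linalg.norm(a-b).round(1))
m=np.array(mid); l=np.polyfit(m[:,1],m[:,0],1); print('axis slope dx/dy',l, 'x at 200..',np.polyval(l,[119,160,247]))
m=(g[90:130,255:295]<110).astype(np.uint8); n,lb,st,c=cv2.connectedComponentsWithStats(m); i=1+np.argmax(st[1:,4]); c=c[i]+[255,90]; print('hole',c,P(*c,Z+26))
```

```text
70 235 315 [488.  204.3  53.2] [517.7 207.6  53.2] 29.9
80 235 315 [488.4 200.4  53.2] [518.2 203.8  53.2] 29.9
100 235 315 [489.3 192.9  53.2] [519.  196.2  53.2] 29.9
140 236 315 [491.2 177.9  53.2] [520.9 181.3  53.2] 29.9
150 236 315 [491.6 174.2  53.2] [521.4 177.6  53.2] 30.0
160 236 314 [491.9 170.4  53.2] [521.5 173.7  53.2] 29.7
170 236 314 [492.3 166.6  53.2] [522.  170.   53.2] 29.9
axis slope dx/dy [-1.15378062e-01  5.26636041e+02] x at 200.. [512.9060516  508.17555105 498.13765962]
hole [275.06074766 108.44548287] [504.56112826 191.19557334  53.2       ]
```

View pics/c4.png

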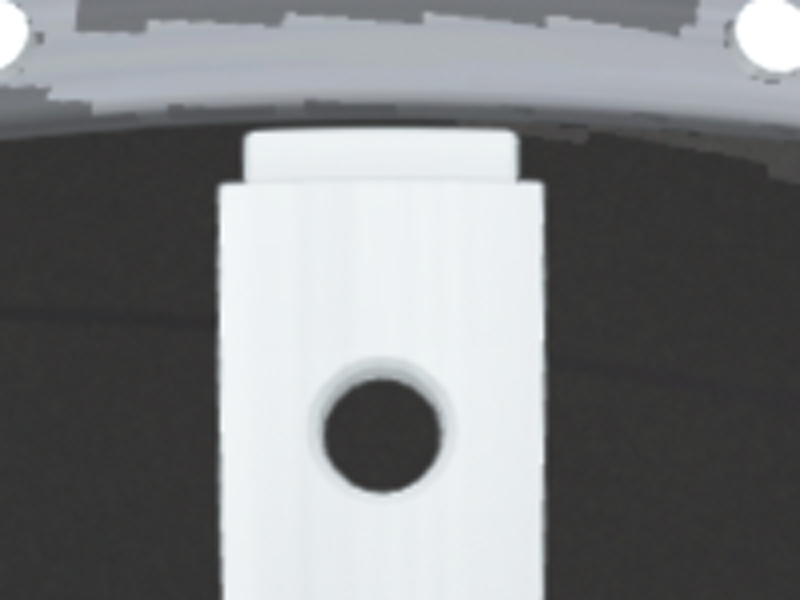

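The tongue spans columns 235–315 with its hole at (275,108). Two base-plate bolts are visible at about (179,9) and (374,9), which give the changer's centreline in the same view.

Run:
```python
from h import *
w=load('wr4'); g=w['image'].astype(int).min(2)
pts=[]
for x0 in (160,355):
    m=(g[0:25,x0:x0+38]>225).astype(np.uint8); n,lb,st,c=cv2.connectedComponentsWithStats(m); i=1+np.argmax(st[1:,4]); c=c[i]+[x0,0]; print(c,st[i]); pts.append(plane(w,*c,12,True))
pts=np.array(pts); print(pts, pts.mean(0), np.arctan2(*(pts[1]-pts[0])[1::-1]), np.linalg.norm(pts[1]-pts[0]))
# knob-view bolts/holes wr1
s=load('wr1'); g=s['image'].astype(int).min(2)
for x,y in((223,130),(326,130),(224,217),(323,217)):
    m=(g[y-9:y+9,x-9:x+9]>190).astype(np.uint8); print(x,y,m.sum())
    if y==130:
        n,lb,st,c=cv2.connectedComponentsWithStats(m); i=1+np.argmax(st[1:,4]); print(plane(s,*(c[i]+[x-9,y-9]),12,True))
# knob grip line
```

```text
[176.78066914   8.44981413] [  7   0  20  18 269]
[373.16104869   8.28089888] [  9   0  19  18 267]
[[447.50277267 243.15832909  12.        ]
 [548.24938517 254.59658843  12.        ]] [497.87607892 248.87745876  12.        ] 0.11305083739410482 101.39385437547963
223 130 61
[437.87433416 329.70478163  12.        ]
326 130 59
[537.8832041  341.14348195  12.        ]
224 217 171
323 217 201
```

Call:
{"name": "send_rows", "arguments": {"translation": [[-0.09, 0.8, -0.05], [-0.18, 1.6, -0.05], [-0.28, 2.4, -0.05], [-0.37, 3.2, -0.05], [-0.46, 4.0, -0.05]], "yaw": [0, 0, 0, 0, 0]}}

```text
time: 15.65
tool_pos: [507.1, 160.2, 42.8]
ee_rot: [-0.0, 0.666, 0.746, 0.0]
ft_force: [-1.0, -0.8, -3.0]
opening: 39.4
gripper_force: 61.2
```

Call:
{"name": "send_rows", "arguments": {"translation": [[-0.07, 0.6, 0], [-0.14, 1.2, 0], [-0.21, 1.8, 0], [-0.28, 2.4, 0], [-0.34, 3.0, 0]], "yaw": [0, 0, 0, 0, 0]}}

```text
time: 16.15
tool_pos: [503.8, 189.7, 42.8]
ee_rot: [-0.0, 0.666, 0.746, -0.0]
ft_force: [-0.4, -0.1, -3.2]
opening: 39.1
gripper_force: 61.2
```

Call:
{"name": "send_rows", "arguments": {"translation": [[-0.05, 0.4, 0], [-0.09, 0.8, 0], [-0.13, 1.1, 0], [-0.16, 1.4, 0], [-0.18, 1.6, 0]], "yaw": [0, 0, 0, 0, 0]}}

```text
time: 16.65
tool_pos: [502.0, 204.3, 42.8]
ee_rot: [0.001, 0.666, 0.746, -0.001]
ft_force: [0.4, -13.0, 1.2]
opening: 39.3
gripper_force: 61.6
```

Call:
{"name": "send_rows", "arguments": {"translation": [[-0.01, 0.1, 0], [-0.02, 0.2, 0], [-0.03, 0.3, 0], [-0.03, 0.3, 0], [-0.03, 0.3, 0]], "yaw": [0, 0, 0, 0, 0]}}

```text
time: 17.15
tool_pos: [502.0, 204.3, 42.9]
ee_rot: [0.003, 0.667, 0.745, -0.003]
ft_force: [1.1, -21.4, 2.8]
opening: 39.6
gripper_force: 62.0
```

Call:
{"name": "send_rows", "arguments": {"translation": [[0.02, -0.2, 0], [0.02, -0.2, 0], [0.02, -0.2, 0], [0.02, -0.2, 0], [0.02, -0.2, 0]], "yaw": [0, 0, 0, 0, 0], "grip": 1}}

```text
time: 17.65
tool_pos: [501.9, 206.6, 42.9]
ee_rot: [-0.0, 0.666, 0.746, 0.0]
ft_force: [0.2, -1.1, -0.2]
opening: 85.3
gripper_force: 0.0
```

Call:
{"name": "send_rows", "arguments": {"translation": [[0, 0, 3], [0, 0, 7], [0, 0, 11], [-0.3, 2.5, 14], [-0.8, 7.1, 14]], "yaw": [0, 0, 0, 0, 0]}}

```text
time: 18.15
tool_pos: [496.7, 277.4, 187.6]
ee_rot: [0.002, 0.667, 0.745, 0.003]
ft_force: [1.6, 0.7, -0.5]
opening: 85.3
gripper_force: 0.0
```

Call:
{"name": "send_rows", "arguments": {"translation": [[0, 0, 0], [0, 0, 0], [0, 0, 0], [0, 0, 0], [0, 0, 0]], "yaw": [0, 0, 0, 0, 0], "grip": 0}}

```text
time: 18.65
tool_pos: [494.0, 276.5, 182.6]
ee_rot: [-0.0, 0.666, 0.746, -0.0]
ft_force: [-0.3, -0.4, -0.2]
opening: 12.1
gripper_force: 0.0
```

Run:
```python
from h import *
s=r.get_state();print(s['tool_pos'],s['ft_force'],s['opening'])
w=snap('wrist','wr5'); a=snap('scene','sc4');b=snap('side','si4')
k=lambda i,x,y,w,h,k:cv2.resize(i[y:y+h,x:x+w,::-1],(w*k,h*k),interpolation=cv2.INTER_CUBIC)
im=np.zeros((600,800,3),np.uint8); im[:420,:560]=w['image'][:,:,::-1]; im[:300,560:]=k(b['image'],195,125,80,100,3); im[300:600,560:]=k(a['image'],320,260,80,100,3)
cv2.imwrite('pics/c5.png',im)
```

```text
[493.98233849 276.48361237 182.57457657] [-0.30064045 -0.4473881  -0.18715139] 12.12396120676391
```

View pics/c5.png

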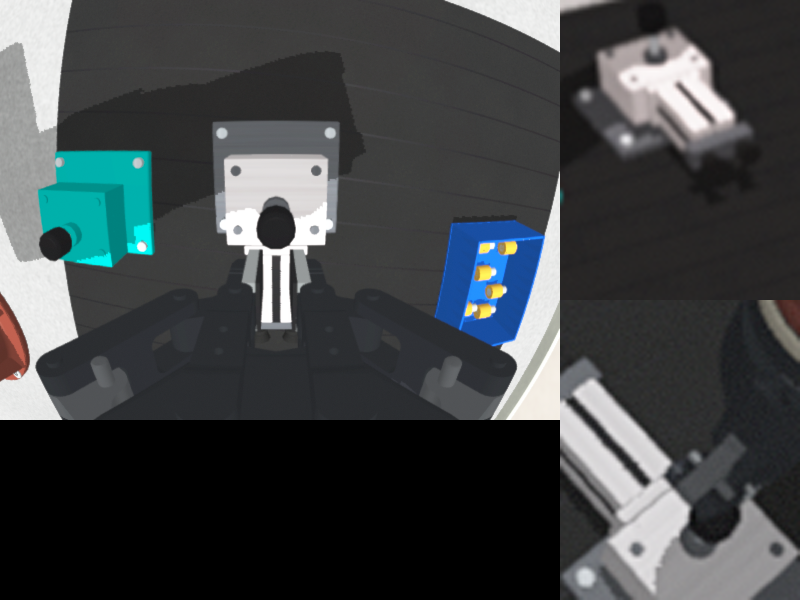

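The hand sits against the face, carried by the tongue, and the knob is still up at (275,228). Now I'll push the knob down with the closed fingers.

Call:
{"name": "send_rows", "arguments": {"translation": [[0, 0, -1], [0, 0, -2.5], [0, 0, -3.8], [0, 0, -4.2], [0, 0, -4.2]], "yaw": [0, 0, 0, 0, 0]}}

```text
time: 19.3
tool_pos: [493.4, 277.0, 139.9]
ee_rot: [-0.0, 0.666, 0.746, -0.001]
ft_force: [-0.7, -0.4, 0.7]
opening: -0.3
gripper_force: 0.0
```

Call:
{"name": "send_rows", "arguments": {"translation": [[0, 0, -0.5], [0, 0, -0.9], [0, 0, -1.3], [0, 0, -1.7], [0, 0, -2.1]], "yaw": [0, 0, 0, 0, 0]}}

```text
time: 19.8
tool_pos: [494.4, 277.5, 119.9]
ee_rot: [0.0, 0.666, 0.746, 0.001]
ft_force: [1.1, 0.8, 5.3]
opening: 0.2
gripper_force: 2.4
```

Call:
{"name": "send_rows", "arguments": {"translation": [[0, 0, -0.1], [0, 0, -0.2], [0, 0, -0.3], [0, 0, -0.4], [0, 0, -0.4]], "yaw": [0, 0, 0, 0, 0]}}

```text
time: 20.3
tool_pos: [494.5, 277.5, 117.8]
ee_rot: [0.001, 0.666, 0.746, 0.001]
ft_force: [-4.4, -1.6, 23.2]
opening: 0.1
gripper_force: 11.7
```

The knob is at its bottom stop: its top is at about 107 mm with 23 N on it. I'll retreat and check.

Call:
{"name": "send_rows", "arguments": {"translation": [[0, 0, 1], [0, 0, 4], [0, 0, 8], [0, 0, 9], [0, 0, 9]], "yaw": [0, 0, 0, 0, 0]}}

```text
time: 20.8
tool_pos: [494.6, 277.6, 207.2]
ee_rot: [0.001, 0.666, 0.746, 0.001]
ft_force: [1.1, -0.3, 0.2]
opening: 0.1
gripper_force: 0.0
```

Call:
{"name": "send_rows", "arguments": {"translation": [[0, 0, 0], [0, 0, 0], [0, 0, 0], [0, 0, 0], [0, 0, 0]], "yaw": [0, 0, 0, 0, 0]}}

```text
time: 21.3
tool_pos: [493.7, 277.2, 205.3]
ee_rot: [-0.0, 0.666, 0.746, -0.0]
ft_force: [0.7, 0.1, -0.6]
opening: 0.4
gripper_force: 0.0
```

Run:
```python
from h import *
s=r.get_state();print(s['tool_pos'],s['ft_force'],s['opening'])
w=snap('wrist','wr6'); b=snap('side','si5')
k=lambda i,x,y,w,h,k:cv2.resize(i[y:y+h,x:x+w,::-1],(w*k,h*k),interpolation=cv2.INTER_CUBIC)
im=np.zeros((600,800,3),np.uint8); im[:,:480]=k(w['image'],200,120,160,200,3); im[:400,480:]=k(b['image'],195,125,80,100,4)
cv2.imwrite('pics/c6.png',im)
```

```text
[493.73296913 277.2033426  205.33004232] [ 0.69666368  0.13196851 -0.57094367] 0.39130780076245814
```

View pics/c6.png

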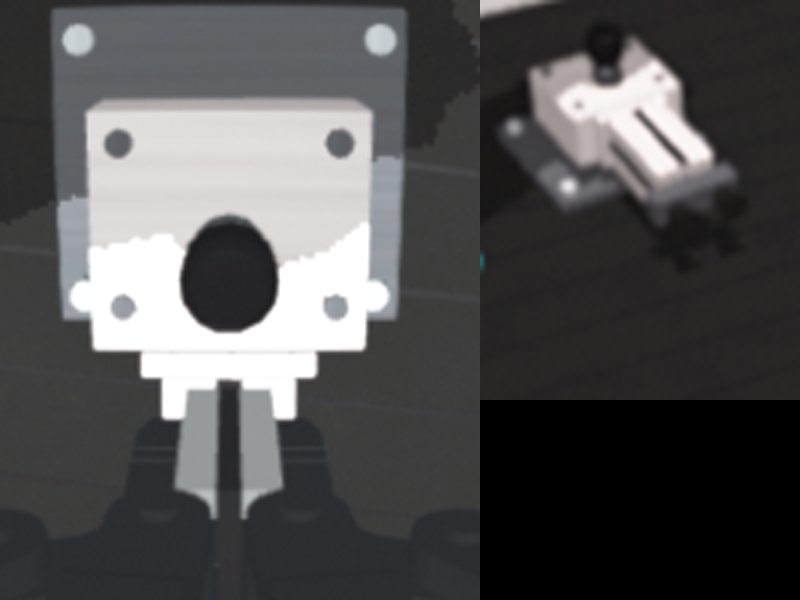

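The knob is down at (229,275) in the crop, the shoulder plate is flush against the head's face, and the gripper is clear.

```bash
python3 -c "
from station import r
print(r.finish_job())"
```

```text
the job is handed in; nothing more can be done
None
```

The cup hand is seated flush in the changer with the knob pushed fully down and the gripper clear, and the job is handed in at about 21 s of robot time; no verdict was returned.

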